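# Brush out the copper rum measures and put them on show

## Task

Take the long brush from its rack and brush out the inside of each copper measure standing loose on the counter (there are two or three of them), beginning with the tallest and ending with the shortest: in each, push the brush right down to the bottom, draw it up to the mouth and push it right down again. Then hang the brush back by its collar in the rack's fork and stand all the measures upright on the low wooden plinth, each with its whole foot on it. The copper is thin: grip the measures with no more than 40 N, do not press on them hard with the brush, and leave the cleats, fid, box lid and mirror frame where they are.

Things in the scene. Friction and masses are not known exactly. Their poses are not given: they have to be found in the camera images.
- tall: the tall copper measure, may be absent: straight open cup 110 mm high, 66 mm across, wall 3 mm, on a round foot 84 mm across and 10 mm thick whose top is the cup's inner floor (10 mm above the origin). Loose, 0.25 to 0.4 kg, bottom-heavy. Thin copper: squeeze with at most 40 N per finger. Origin: centre of the foot's underside; z up the cup
- middle: the middle copper measure, may be absent: straight open cup 92 mm high, 62 mm across, wall 3 mm, on a round foot 84 mm across and 10 mm thick whose top is the cup's inner floor (10 mm above the origin). Loose, 0.25 to 0.4 kg, bottom-heavy. Thin copper: squeeze with at most 40 N per finger. Origin: centre of the foot's underside; z up the cup
- short: the short copper measure, may be absent: straight open cup 75 mm high, 58 mm across, wall 3 mm, on a round foot 84 mm across and 10 mm thick whose top is the cup's inner floor (10 mm above the origin). Loose, 0.25 to 0.4 kg, bottom-heavy. Thin copper: squeeze with at most 40 N per finger. Origin: centre of the foot's underside; z up the cup
- brush: rigid brush 193 mm long, 0.12 kg; along its z from the tip: bristle head 32 mm across 0 to 70 mm, stem 12 mm thick to 125, brass collar 38 mm across to 133, square wooden handle 18 x 18 mm to 193 (sides along its x and y), gripped from above. Origin: centre of the bristle end (tip); z towards the handle. It hangs upright by its collar in the rack's fork
- brush_collar (a point): centre of the underside of the brush's collar, 125 mm from the tip
- rack: fixed rack: foot 120 (x) x 90 x 15 mm, post at x = +50 mm, from it a level fork of two prongs, 22 mm clear between, to x = -45 mm, top 160 mm above the table. Open to the rack's -x: lift the brush's collar a little and draw it out along -x by 80 mm or more; hang it back the same way. The head does not pass between the prongs. Origin: centre of the foot's underside; z up
- hang (a point): point on top of the fork midway between the prongs, 10 mm to the -x side of the rack's origin, where the brush's collar centre rests (hangs at the start)
- plinth: fixed low wooden display plinth, 150 (x) x 360 (y) x 15 mm high, empty at the start; origin: centre of its underside, z up; its top is 15 mm above the table
- cleat1: bystander: chromed cleat, 124 mm long, 34 mm high; origin at its underside
- cleat2: bystander: chromed cleat like the other
- fid: bystander: bronze fid standing on its butt, 190 mm high, 54 mm across; origin at its underside
- nail_lid: bystander: copper lid of a boat nail box, open side up, 120 x 80 x 14 mm; origin at its underside
- mirror_frame: bystander: flat brass sextant mirror frame, 90 x 72 x 10 mm; origin at its underside
There are look-alikes about, which are no part of the job. Leave any turquoise look-alike of the middle alone.

How it is judged:
By the outcome, as a careful person would: the job done as asked, in the order asked, and still so for the second after the job is handed in, with the robot touching nothing.
Of tall, middle, short only 2 to 3 are there at a start; the rules pass over those that are not, and their reading is None.
At some moment in a run one of tall, middle, short may be knocked a few centimetres aside while the robot is not near it.
It also fails if it takes over 210 s, if anything falls off the work surface, if the arm or the gripper's body presses on something with over 40 N, if the wrist force passes 120 N, or if a joint passes its speed limit or range.

## Robot

A 6-joint arm with a two-finger parallel gripper is mounted at the origin on the work surface. World frame = base frame: x ahead of the robot, y to its left, z up, the work surface at z = 0. Lengths are in mm, angles in degrees, forces in N, time in s.
With the tool pointing down it reaches from about 275 to 850 mm from the base axis. Payload 5.2 kg.
Tool frame: the origin (TCP) lies between the finger pads; the fingertips stand 11 mm ahead of it and the grasp point (between the pads) lies 8 mm behind it (env.finger_overhang is the distance from the TCP to the fingertips, in mm); z points along the fingers, y is the line along which they close (so a half turn about z gives the same grasp; the last joint's range is limited). The gripper opens to 85 mm and grips with 20 to 120 N. Pads are 22 mm wide; open, the fingers measure 114 mm over their backs; the gripper's body (76 mm by 85 mm) begins 54 mm behind the grasp point. The pads swing forward as they close: fully open they stand 13 mm farther back than shut.
Start: joints at [53.01, 14.817, 87.949, -0, 77.235, -11.62], TCP at [235.639, 496.97, 242.31] pointing down, gripper open.
Joint ranges: [-179.93, 179.93], [-52.35, 119.4], [10.71, 147.94], [-69.91, 249.91], [12.55, 155.21], [-178.61, 178.61]. Speed limits (degrees/s): [147.25, 147.25, 180, 180, 180, 180].

## Interface

Orientations are given as a 3x3 rotation matrix whose columns are the frame's x, y, z axes.
In Python, from cell import telemetry, vision, hand_in, env gives the robot as it stands.
- The arm moves only by the tool step_arm, never from a script. Its argument "moves" is text: rows parted by semicolons, each of 5 numbers parted by spaces: the shift along the tool's x, y, z scaled (see below), then the turn about the tool's z scaled (see below), then the opening, from 0 (shut) to 1 (fully open). In form: dx dy dz turn fingers; .... A call has 1 to 12 rows; each row is the pose to reach, as a shift and turn from the pose commanded when the call began, along the tool's axes at that moment; what a row does not reach only later rows make up. The controller multiplies each number of a shift by 0.4 m and each number of a turn by 30 degrees. A row lasts 1/8 s, in which the tool goes at most 62.5 mm and 10.7 degrees, less where a joint would pass 70% of its speed; a pose out of reach is approached as far as the arm can. A call with a number of a shift or a turn outside -1 to 1 is refused whole. A call with a gripper value outside its range is refused whole. The fingers move at their own pace and stop on an object; "force" is the grip in N (left out, the last holds). Time passes only in rows, so rows that repeat a pose let the fingers close. It gives the time, the measured TCP pose, the force, the opening and the grip force at its end, in the units of the state.
- telemetry.sense(): the state, without advancing time (a new reading comes with each control period).
- vision.capture(name): name is "scene" or "top" or "wrist"; returns a dict with "frame" (420x560x3 uint8, blue, green, red), "K" (3x3 intrinsics, pixels), "T" (4x4, takes a point from camera to world coordinates). Camera axes: x right, y down, z forward; pixel columns grow to the right and rows downward; lengths in mm; the calibration is good to about 2 mm. The wrist camera is an equidistant fisheye: a pixel r from the principal point sees the ray r / f radians off the axis. A picture is of the moment at which its call begins. There is no depth.
- hand_in(): hands the job in; it is judged then, once.
The state is a dict: "time_s": time; "qpos": joint angles; "qvel": joint speeds; "tau": joint torques, N m; "ee_pos": TCP position; "eef_rot": TCP orientation; "contact_force": force on the tool from outside, world axes, zero at the start; "ft_torque": the same for the moment, N m; "opening": finger opening in mm; "grasp_force": force on a finger pad.
Only numpy, scipy, OpenCV 4.12 (cv2) and the standard library are available. Lean on these libraries where they do the work, as an engineer would, in place of code of your own. Each camera call takes 0.05 s, during which the arm holds its last target. There are 200 camera calls.

## Working session

There is one attempt and no reset: what is moved stays moved. The work goes in short steps, Python scripts to look and compute and a tool call to move; the robot and the scene stay as the last step left them, time stands still between calls to the robot, and variables do not carry over. Pictures are saved under pics/ and viewed, at most 14 in all, crops included, and the job is handed in when it is done.

Besides the shell and the picture viewer there is one more tool, called after "Call:" in YAML: its name, and indented under it one key for each argument. step_arm: Moves the arm, as the interface text tells. Shifts and turns lie within -1 to 1; 1 stands for 0.4 m of shift or 30 degrees of turn. Its arguments: {"type":"object","properties":{"moves":{"type":"string"},"force":{"type":"number"}},"required":["moves"]}

```bash
ls; mkdir -p pics; cat > h.py <<'E'
import numpy as np, cv2
from cell import telemetry, vision, env
def cap(n,f=None):
    c=vision.capture(n)
    if f: cv2.imwrite('pics/'+f,c['frame'])
    np.savez(''+n+'.npz',**{k:c[k] for k in('frame','K','T')})
    return c
def load(n): return dict(np.load(''+n+'.npz'))
def ray(c,u,v):
    K,T=c['K'],c['T']; d=T[:3,:3]@np.array([(u-K[0,2])/K[0,0],(v-K[1,2])/K[1,1],1]); return T[:3,3],d
def onz(c,u,v,z):
    o,d=ray(c,u,v); return o+d*(z-o[2])/d[2]
def proj(c,p):
    q=np.linalg.inv(c['T'])@np.append(p,1); q=c['K']@q[:3]; return q[:2]/q[2]
E
python3 - <<'E'
from h import *
s=telemetry.sense(); print({k:np.round(v,3).tolist() for k,v in s.items()})
for n in('scene','top'):
    c=cap(n,n+'0.png'); print(n,np.round(c['K'],1).tolist(),np.round(c['T'],3).tolist())
E
```

```text
pics
{'time_s': 0.0, 'qpos': [53.01, 14.857, 88.012, -0.0, 77.236, -11.621], 'qvel': [-0.032, 0.028, -0.065, -0.004, -0.043, -0.009], 'tau': [0.001, -44.602, -29.058, -0.0, 0.012, 0.0], 'ee_pos': [235.317, 496.543, 241.49], 'eef_rot': [[-0.904, 0.428, -0.001], [0.428, 0.904, -0.001], [0.0, -0.002, -1.0]], 'contact_force': [-0.5, -0.072, -0.238], 'ft_torque': [-0.02, -0.005, -0.008], 'grasp_force': 0.0, 'opening': 85.171}
scene [[463.2, 0.0, 282.7], [0.0, 463.2, 216.3], [0.0, 0.0, 1.0]] [[-0.444, 0.741, -0.504, 1056.848], [0.896, 0.37, -0.244, 345.263], [0.006, -0.56, -0.829, 1004.904], [0.0, 0.0, 0.0, 1.0]]
top [[392.3, 0.0, 276.4], [0.0, 392.3, 203.2], [0.0, 0.0, 1.0]] [[0.004, -0.992, 0.123, 429.55], [-1.0, -0.005, -0.01, 101.0], [0.01, -0.122, -0.992, 1120.686], [0.0, 0.0, 0.0, 1.0]]
```

View pics/scene0.png

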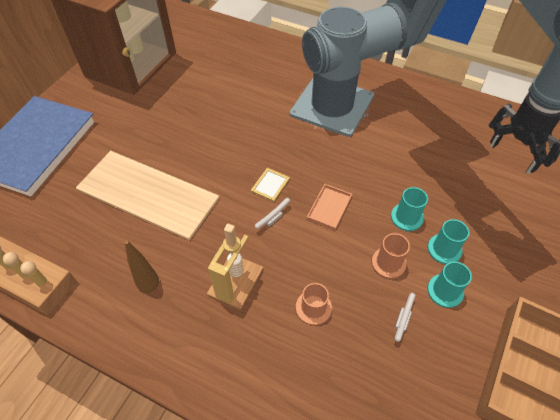

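View pics/top0.png

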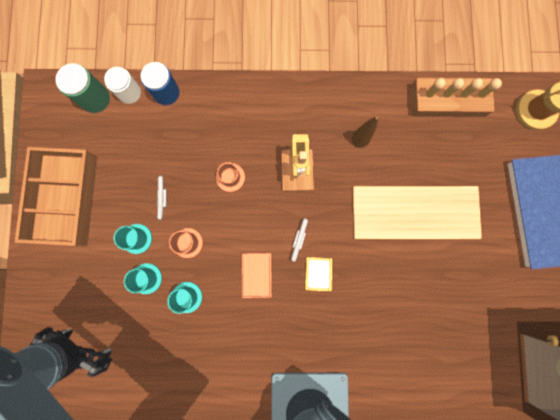

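The scene view shows two copper measures, at scene (392,255) and (314,302), which are (185,242) and (230,177) in top. Three turquoise look-alikes stand at scene (410,208), (450,240) and (450,283). The rack and brush are at scene (235,265), the plinth at (148,193) and the lid at (330,207). Next I'll enlarge the copper measures and the rack and take masks.

```bash
python3 - <<'E'
from h import *
a=load('scene'); b=load('top')
A=cv2.resize(a['frame'][215:335,200:420],None,fx=3.5,fy=3.5,interpolation=cv2.INTER_CUBIC)[:,:770]
cv2.imwrite('pics/cropA.png',A)
B=cv2.resize(b['frame'][125:265,155:325],None,fx=4.2,fy=4.2,interpolation=cv2.INTER_CUBIC)
cv2.imwrite('pics/cropB.png',B)
for n,c,pts in(('scene',a,[(392,255),(314,302),(330,207),(410,208)]),('top',b,[(185,242),(230,177),(256,275),(132,238)])):
    hsv=cv2.cvtColor(c['frame'],cv2.COLOR_BGR2HSV)
    for p in pts: print(n,p,hsv[p[1]+8,p[0]].tolist(),hsv[p[1],p[0]+6].tolist(),hsv[p[1],p[0]].tolist())
    print('table',hsv[330,350].tolist(),hsv[200,110].tolist())
    for (l,h) in (((3,110,150),(14,190,255)),):
        m=cv2.inRange(hsv,l,h); k,_,st,ce=cv2.connectedComponentsWithStats(m)
        for i in range(1,k):
            if st[i][4]>150: print(n,st[i].tolist(),ce[i].round(1).tolist())
E
```

```text
scene (392, 255) [10, 140, 146] [10, 135, 196] [11, 129, 217]
scene (314, 302) [10, 141, 146] [11, 123, 239] [11, 122, 240]
scene (330, 207) [11, 122, 238] [12, 124, 239] [11, 121, 240]
scene (410, 208) [85, 149, 123] [85, 147, 125] [85, 159, 117]
table [11, 142, 160] [17, 88, 255]
scene [0, 0, 560, 420, 116036] [268.5, 252.5]
scene [357, 59, 203, 168, 7534] [482.4, 142.5]
scene [482, 211, 42, 28, 401] [501.5, 223.2]
scene [513, 212, 47, 35, 513] [541.5, 231.4]
scene [0, 318, 131, 102, 7407] [50.3, 383.5]
scene [115, 392, 40, 28, 693] [135.5, 408.1]
top (185, 242) [9, 145, 228] [11, 140, 244] [13, 124, 254]
top (230, 177) [8, 151, 140] [10, 141, 242] [14, 122, 254]
top (256, 275) [16, 113, 254] [16, 115, 254] [16, 116, 254]
top (132, 238) [84, 154, 212] [85, 156, 121] [87, 139, 242]
table [11, 150, 163] [11, 149, 149]
top [0, 0, 560, 420, 147858] [284.2, 187.3]
top [278, 0, 9, 44, 158] [281.2, 18.9]
top [83, 322, 38, 23, 417] [103.4, 331.2]
top [2, 332, 31, 15, 173] [16.8, 337.7]
top [50, 363, 98, 54, 2976] [100.1, 391.4]
```

View pics/cropA.png

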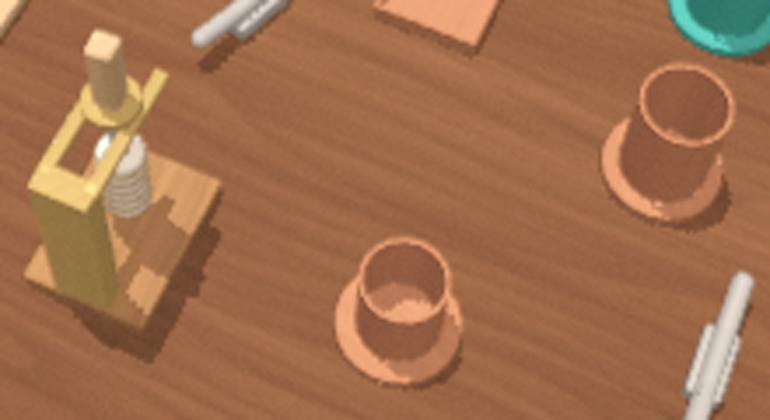

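View pics/cropB.png

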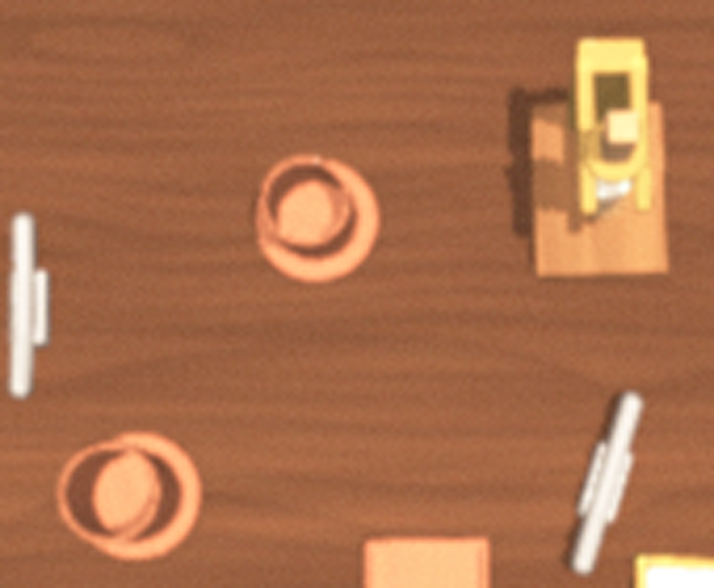

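Crop A shows two copper measures. One has its rim at scene (396,245) and foot at (389,262). The other has its rim at (315,295) and foot at (314,309). The brush handle top is at (229,227). All look-alikes are turquoise, so the copper two are the ones meant. I'll triangulate to tell their heights.

```bash
cat >> h.py <<'E'
def tri(pa,pb):
    a=load('scene');b=load('top')
    o1,d1=ray(a,*pa);o2,d2=ray(b,*pb)
    s=np.linalg.lstsq(np.c_[d1,-d2],o2-o1,rcond=None)[0]
    p,q=o1+d1*s[0],o2+d2*s[1]; return ((p+q)/2).round(1),np.linalg.norm(p-q).round(1)
E
python3 - <<'E'
from h import *
a=load('scene');b=load('top')
A=lambda x,y:(200+x/3.5,215+y/3.5); B=lambda x,y:(155+x/4.2,125+y/4.2)
for n,f,r,ft,rt in(('M1',(662,163),(687,104),(137,496),(108,492)),('M2',(399,328),(404,280),(318,219),(304,206))):
    print(n,'foot',onz(a,*A(*f),10).round(1),onz(b,*B(*ft),10).round(1),'rim tri',tri(A(*r),B(*rt)))
    o,d=ray(a,*A(*r))
    for h in(75,92,110): print(h,onz(a,*A(*r),h).round(1),onz(b,*B(*rt),h).round(1))
for l,r,y in((639,735,104),(357,451,280)):
    for h in(75,92,110): print('w',h,np.linalg.norm(onz(a,*A(l,y),h)-onz(a,*A(r,y),h)).round(1))
print('handle top',tri(A(103,43),B(622,126)),onz(a,*A(103,43),228),onz(b,*B(622,126),228))
for p in((533,105),(660,105),(668,272),(538,276)): print('rackfoot',onz(b,*B(*p),15).round(1))
for p in((578,205),(650,205),(575,40),(647,40)): print('fork',onz(b,*B(*p),160).round(1))
for p in((95,150),(155,64),(93,190),(35,185),(170,75)): print('forkscene',onz(a,*A(*p),160).round(1))
hsv=cv2.cvtColor(b['frame'],cv2.COLOR_BGR2HSV)
m=cv2.inRange(hsv,(14,50,200),(25,120,255))[170:250,340:500]
cs=max(cv2.findContours(m,0,1)[0],key=cv2.contourArea); r=cv2.minAreaRect(cs); print(r)
for p in cv2.boxPoints(r)+[340,170]: print(p,onz(b,*p,15).round(1))
E
```

```text
M1 foot [455.8 343.   10. ] [452.5 339.2  10. ] rim tri (array([452.9, 342.3,  85.8]), np.float64(2.6))
75 [445.3 343.5  75. ] [453.6 343.5  75. ]
92 [456.4 343.5  92. ] [453.2 339.6  92. ]
110 [468.3 343.6 110. ] [452.8 335.4 110. ]
M2 foot [648.8 229.2  10. ] [641.5 221.5  10. ] rim tri (array([639.9, 225. ,  63.1]), np.float64(0.1))
75 [645.2 226.6  75. ] [637.5 223.6  75. ]
92 [652.7 228.7  92. ] [634.2 221.6  92. ]
110 [660.6 231.  110. ] [630.6 219.5 110. ]
w 75 64.0
w 92 62.8
w 110 61.6
w 75 58.4
w 92 57.3
w 110 56.2
handle top (array([653.9,  30.7, 223.7]), np.float64(1.6)) [655.93950693  33.27128167 228.        ] [653.21073292  30.32005135 228.        ]
rackfoot [721.   74.6  15. ]
rackfoot [721.5 -12.8  15. ]
rackfoot [605.2 -17.3  15. ]
rackfoot [602.  71.  15.]
fork [622.1  51.3 160. ]
fork [622.4   8.5 160. ]
fork [722.9  52.9 160. ]
fork [723.2   9.6 160. ]
forkscene [688.3  39.5 160. ]
forkscene [619.9  42.1 160. ]
forkscene [711.8  51.8 160. ]
forkscene [724.1  19.8 160. ]
forkscene [622.7  54.2 160. ]
((76.5, 42.0), (52.0, 127.0), 90.0)
[353. 186.] [ 616.7 -129.    15. ]
[480. 186.] [ 618.6 -494.4   15. ]
[480. 238.] [ 469.8 -485.4   15. ]
[353. 238.] [ 468.4 -126.    15. ]
```

Two are present. The one at about (453,341) is the middle (rim about 86–92 mm high, 62 mm wide) and the one at about (643,224) is the short (58 mm wide), so there is no tall. First I'll square the tool to the world axes and raise it.

Call:
step_arm:
  moves: "-0.587 -0.276 -0.225 -0.843 1;-0.587 -0.276 -0.225 -0.843 1;-0.587 -0.276 -0.225 -0.843 1;-0.587 -0.276 -0.225 -0.843 1;-0.587 -0.276 -0.225 -0.843 1;-0.587 -0.276 -0.225 -0.843 1;-0.587 -0.276 -0.225 -0.843 1;-0.587 -0.276 -0.225 -0.843 1"

```text
time_s: 1.1
ee_pos: [399.4, 297.4, 331.6]
eef_rot: [[-1.0, -0.0, -0.001], [-0.0, 1.0, -0.0], [0.001, -0.0, -1.0]]
contact_force: [0.1, -0.7, -0.4]
opening: 85.4
grasp_force: 0.0
```

Call:
step_arm:
  moves: "-0.45 -0.668 0 0 1;-0.45 -0.668 0 0 1;-0.45 -0.668 0 0 1;-0.45 -0.668 0 0 1;-0.45 -0.668 0 0 1;-0.45 -0.668 0 0 1;-0.45 -0.668 0 0 1;-0.45 -0.668 0 0 1"

```text
time_s: 2.1
ee_pos: [579.3, 31.1, 332.4]
eef_rot: [[-1.0, -0.001, -0.0], [-0.001, 1.0, 0.001], [0.0, 0.001, -1.0]]
contact_force: [-0.1, 0.7, 0.2]
opening: 85.1
grasp_force: 0.0
```

```bash
python3 - <<'E'
from h import *
c=cap('wrist','w0.png'); print(np.round(c['K'],1).tolist(),np.round(c['T'],3).tolist(), telemetry.sense()['ee_pos'].round(1) if hasattr(telemetry.sense()['ee_pos'],'round') else telemetry.sense()['ee_pos'])
E
```

```text
[[325.2, 0.0, 278.4], [0.0, 325.2, 214.7], [0.0, 0.0, 1.0]] [[0.0, 0.951, 0.309, 500.061], [1.0, -0.0, 0.001, 29.707], [0.001, 0.309, -0.951, 465.077], [0.0, 0.0, 0.0, 1.0]] [579.3  31.1 332.6]
```

View pics/w0.png

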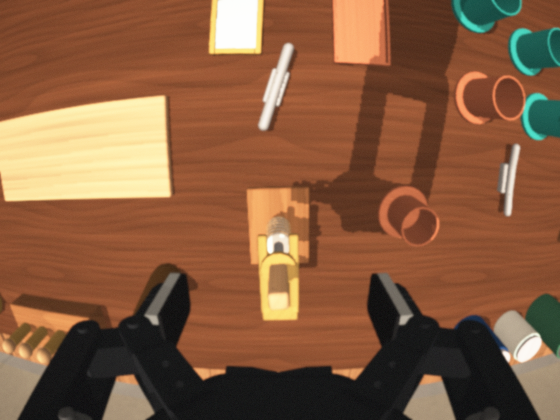

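The wrist view shows the rack at (279,250), with the brush handle top near (278,300) and the fork opening toward smaller rows. I'll enlarge it to localise the handle.

```bash
cat >> h.py <<'E'
def wray(c,u,v):
    K,T=c['K'],c['T']; x,y=(u-K[0,2])/K[0,0],(v-K[1,2])/K[1,1]; r=np.hypot(x,y)+1e-9
    return T[:3,3],T[:3,:3]@np.array([x/r*np.sin(r),y/r*np.sin(r),np.cos(r)])
def wz(c,u,v,z):
    o,d=wray(c,u,v); return (o+d*(z-o[2])/d[2]).round(1)
E
python3 - <<'E'
from h import *
c=load('wrist')
cv2.imwrite('pics/w0c.png',cv2.resize(c['frame'][180:330,230:330],None,fx=4,fy=4,interpolation=cv2.INTER_CUBIC))
E
```

```text
(no output)
```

View pics/w0c.png

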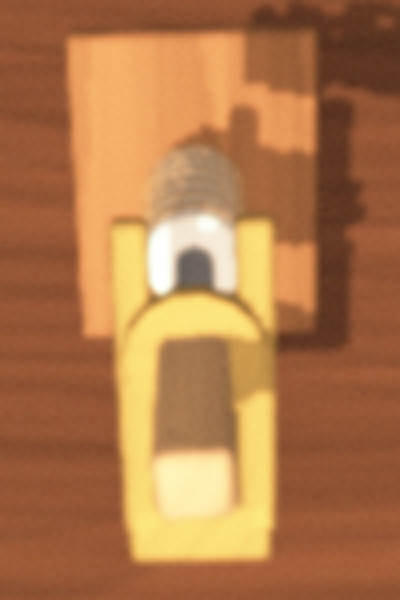

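```bash
python3 - <<'E'
from h import *
c=load('wrist'); W=lambda x,y:(230+x/4,180+y/4)
for p in((154,456),(236,450),(237,514),(160,520),(197,484)): print('handle',wz(c,*W(*p),228))
for p in((112,218),(272,218),(130,560),(272,560),(143,218),(240,218)): print('fork',wz(c,*W(*p),160))
for p in((68,38),(316,32)): print('foot',wz(c,*W(*p),15))
E
```

```text
handle [648.1  21.4 228. ]
handle [646.6  38.8 228. ]
handle [663.3  39.3 228. ]
handle [664.9  22.5 228. ]
handle [655.3  30.6 228. ]
fork [620.3   9.3 160. ]
fork [620.3  49.7 160. ]
fork [726.5  11.6 160. ]
fork [726.6  52.4 160. ]
fork [620.3  17.1 160. ]
fork [620.3  41.6 160. ]
foot [608.6 -14.8  15. ]
foot [606.4  73.6  15. ]
```

Call:
step_arm:
  moves: "-0.188 0 0 -0.15 1;-0.188 0 0 -0.15 1;-0.188 0 0.1 -0.15 1;-0.188 0 0.2 -0.15 1;-0.188 0 0.28 -0.15 1;-0.188 0 0.33 -0.15 1;-0.188 0 0.33 -0.15 1;-0.188 0 0.33 -0.15 0;-0.188 0 0.33 -0.15 0;-0.188 0 0.33 -0.15 0;-0.188 0 0.33 -0.15 0;-0.188 0 0.33 -0.15 0"
  force: 60

```text
time_s: 3.65
ee_pos: [655.6, 29.1, 201.0]
eef_rot: [[-0.997, -0.077, 0.001], [-0.077, 0.997, 0.0], [-0.001, -0.0, -1.0]]
contact_force: [-0.5, 1.0, 2.9]
opening: 17.5
grasp_force: 61.3
```

Call:
step_arm:
  moves: "0 0 -0.015 0 0;0 0 -0.03 0 0;0 0 -0.03 0 0;0.05 0.0025 -0.03 0 0;0.1 0.005 -0.03 0 0;0.15 0.0075 -0.03 0 0;0.2 0.01 -0.03 0 0;0.25 0.013 -0.03 0 0;0.25 0.013 -0.03 0 0;0.25 0.013 -0.12 0.15 0;0.25 0.013 -0.25 0.15 0;0.25 0.013 -0.25 0.15 0"

```text
time_s: 5.15
ee_pos: [558.3, 26.2, 305.2]
eef_rot: [[-1.0, 0.001, 0.01], [0.001, 1.0, -0.001], [-0.01, -0.001, -1.0]]
contact_force: [1.2, 0.4, 0.1]
opening: 17.6
grasp_force: 61.2
```

```bash
python3 - <<'E'
from h import *
s=telemetry.sense(); print(s['time_s'],s['ee_pos'],s['contact_force'],s['opening'],s['grasp_force'],s['eef_rot'])
t=cap('top'); cc=cap('scene','s1.png'); c=cap('wrist','w1.png')
E
```

```text
5.15 [558.28324461  26.15864077 305.16886851] [1.2364813  0.38458728 0.07972296] 17.57445651683458 61.23282194137573 [[-0.99994935  0.00134172  0.00997459]
 [ 0.00132689  0.999998   -0.00149373]
 [-0.00997657 -0.00148041 -0.99994914]]
```

View pics/w1.png

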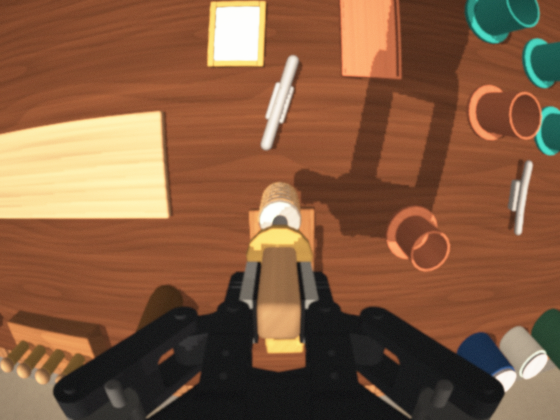

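The brush is held straight in the fingers (handle at (280,290) in the wrist view). I'll move near the middle measure with the tip above its rim.

Call:
step_arm:
  moves: "0.25 0.785 -0.02 0 0;0.25 0.785 -0.02 0 0;0.25 0.785 -0.02 0 0;0.25 0.785 -0.02 0 0;0.25 0.785 -0.02 0 0;0.25 0.785 -0.02 0 0;0.25 0.785 -0.02 0 0;0.25 0.785 -0.02 0 0;0.25 0.785 -0.02 0 0"

```text
time_s: 6.42
ee_pos: [456.4, 339.1, 308.1]
eef_rot: [[-1.0, 0.004, -0.0], [0.004, 1.0, -0.001], [0.0, -0.001, -1.0]]
contact_force: [-0.2, -0.8, -1.2]
opening: 17.4
grasp_force: 61.2
```

```bash
python3 - <<'E'
from h import *
s=telemetry.sense(); print(s['ee_pos'],s['contact_force'],s['eef_rot'][:,2])
c=cap('wrist'); cv2.imwrite('pics/w2.png',cv2.resize(c['frame'][60:300,180:420],None,fx=2.5,fy=2.5,interpolation=cv2.INTER_CUBIC))
E
```

```text
[456.4499518  339.12433052 308.07231264] [-0.23058797 -0.80117457 -1.24691516] [-2.33216975e-04 -5.89656311e-04 -9.99999799e-01]
```

View pics/w2.png

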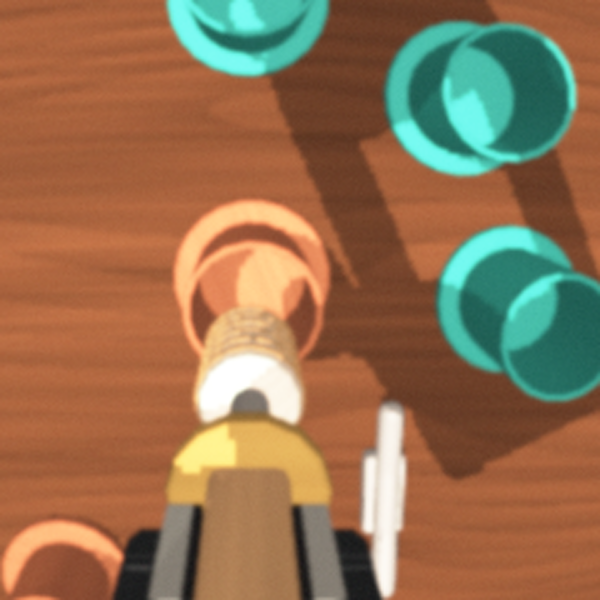

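The copper middle measure is right below the brush: its foot spans crop x 174–330 with top at y=199, its rim top is at y=241, and the brush tip edge is at (250,308).

```bash
python3 - <<'E'
from h import *
c=load('wrist'); W=lambda x,y:(180+x/2.5,60+y/2.5)
print('foot',wz(c,*W(174,278),10),wz(c,*W(330,278),10),wz(c,*W(250,199),10))
print('rim',wz(c,*W(188,310),92),wz(c,*W(325,310),92),wz(c,*W(255,241),92))
print('tip',wz(c,*W(250,308),142),wz(c,*W(203,340),142),wz(c,*W(298,340),142))
E
```

```text
foot [455.5 298.9  10. ] [455.9 382.9  10. ] [413.3 339.9  10. ]
rim [455.  312.2  92. ] [455.2 372.4  92. ] [424.6 341.7  92. ]
tip [443.2 339.3 142. ] [455.6 321.3 142. ] [455.7 357.5 142. ]
```

Call:
step_arm:
  moves: "0.005 0.006 0 0 0;0.005 0.006 0.06 0 0;0.005 0.006 0.12 0 0;0.005 0.006 0.18 0 0;0.005 0.006 0.24 0 0;0.005 0.006 0.29 0 0;0.005 0.006 0.315 0 0;0.005 0.006 0.315 0 0;0.005 0.006 0.315 0 0"

```text
time_s: 7.6
ee_pos: [454.3, 343.3, 183.3]
eef_rot: [[-1.0, 0.002, 0.002], [0.002, 1.0, 0.001], [-0.002, 0.001, -1.0]]
contact_force: [-0.4, -0.6, -1.2]
opening: 17.1
grasp_force: 61.1
```

Call:
step_arm:
  moves: "0 0 0.003 0 0;0 0 0.006 0 0;0 0 0.009 0 0;0 0 0.009 0 0"

```text
time_s: 8.1
ee_pos: [453.6, 343.0, 178.6]
eef_rot: [[-1.0, 0.001, -0.0], [0.001, 1.0, -0.0], [0.0, -0.0, -1.0]]
contact_force: [1.1, 0.0, 0.1]
opening: 17.6
grasp_force: 61.1
```

Call:
step_arm:
  moves: "0 0 0.0025 0 0;0 0 0.005 0 0;0 0 0.005 0 0"

```text
time_s: 8.48
ee_pos: [453.6, 343.0, 176.6]
eef_rot: [[-1.0, 0.001, -0.0], [0.001, 1.0, -0.0], [0.0, -0.0, -1.0]]
contact_force: [-0.4, 0.0, -0.1]
opening: 17.6
grasp_force: 61.1
```

Call:
step_arm:
  moves: "0 0 0.0025 0 0;0 0 0.0025 0 0"

```text
time_s: 8.72
ee_pos: [453.8, 343.2, 175.9]
eef_rot: [[-1.0, 0.001, 0.0], [0.001, 1.0, 0.0], [-0.0, 0.0, -1.0]]
contact_force: [-0.1, 0.0, 0.8]
opening: 17.3
grasp_force: 61.2
```

Call:
step_arm:
  moves: "0 0 0.0025 0 0;0 0 0.0025 0 0"

```text
time_s: 8.98
ee_pos: [454.0, 343.3, 175.9]
eef_rot: [[-1.0, 0.001, 0.001], [0.001, 1.0, 0.001], [-0.001, 0.001, -1.0]]
contact_force: [-0.9, -1.0, 6.2]
opening: 17.5
grasp_force: 62.1
```

Call:
step_arm:
  moves: "0 0 0.002 0 0;0 0 0.002 0 0"

```text
time_s: 9.22
ee_pos: [454.1, 343.3, 175.9]
eef_rot: [[-1.0, 0.001, 0.002], [0.001, 1.0, 0.001], [-0.002, 0.001, -1.0]]
contact_force: [-1.9, -1.4, 10.2]
opening: 17.1
grasp_force: 62.8
```

Call:
step_arm:
  moves: "0 0 -0.05 0 0;0 0 -0.1 0 0;0 0 -0.15 0 0;0 0 -0.19 0 0;0 0 -0.206 0 0;0 0 -0.206 0 0;0 0 -0.206 0 0;0 0 -0.15 0 0;0 0 -0.1 0 0;0 0 -0.06 0 0;0 0 -0.03 0 0;0 0 -0.015 0 0"

```text
time_s: 10.72
ee_pos: [453.5, 343.0, 179.1]
eef_rot: [[-1.0, 0.001, -0.001], [0.001, 1.0, -0.0], [0.001, -0.0, -1.0]]
contact_force: [0.2, -0.4, -1.8]
opening: 17.1
grasp_force: 61.2
```

Call:
step_arm:
  moves: "0 0 0.005 0 0;0 0 0.009 0 0;0 0 0.0125 0 0;0 0 0.014 0 0;0 0 0.014 0 0;0 0 0.014 0 0"

```text
time_s: 11.48
ee_pos: [454.2, 343.4, 175.9]
eef_rot: [[-1.0, 0.001, 0.002], [0.001, 1.0, 0.001], [-0.002, 0.001, -1.0]]
contact_force: [-1.0, -0.3, 6.0]
opening: 17.1
grasp_force: 62.2
```

Call:
step_arm:
  moves: "0 0 -0.1 0 0;0 0 -0.2 0 0;0 0 -0.3 0 0;0 0 -0.33 0 0;-0.47 -0.295 -0.33 0 0;-0.47 -0.295 -0.33 0 0;-0.47 -0.295 -0.33 0 0;-0.47 -0.295 -0.33 0 0;-0.47 -0.295 -0.33 0 0;-0.47 -0.295 -0.33 0 0;-0.47 -0.295 -0.33 0 0"

```text
time_s: 12.85
ee_pos: [640.4, 225.9, 306.3]
eef_rot: [[-1.0, -0.0, -0.001], [-0.0, 1.0, 0.0], [0.001, 0.0, -1.0]]
contact_force: [-0.3, -0.2, -0.9]
opening: 17.3
grasp_force: 61.1
```

```bash
python3 - <<'E'
from h import *
s=telemetry.sense(); print(s['ee_pos'],s['contact_force'],s['eef_rot'][:,2])
c=cap('wrist'); cv2.imwrite('pics/w3.png',cv2.resize(c['frame'][60:300,180:420],None,fx=2.5,fy=2.5,interpolation=cv2.INTER_CUBIC))
E
```

```text
[640.39750165 225.88175848 306.27949094] [-0.30182956 -0.22092011 -0.91285332] [-5.45041710e-04  2.23609041e-04 -9.99999826e-01]
```

View pics/w3.png

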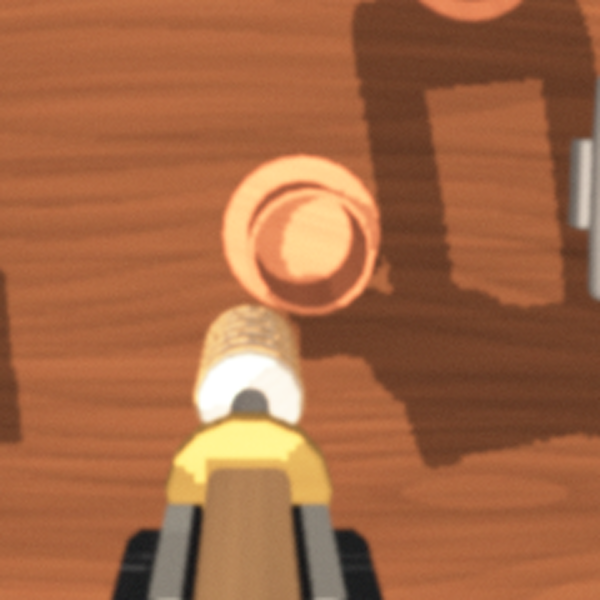

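The short measure now sits at crop foot (301,233) and rim (314,250), so it has been knocked about 30 mm. I'll remeasure.

```bash
python3 - <<'E'
from h import *
c=load('wrist'); W=lambda x,y:(180+x/2.5,60+y/2.5)
print('foot',wz(c,*W(223,233),10),wz(c,*W(380,233),10),wz(c,*W(301,154),10))
print('rim',wz(c,*W(247,250),75),wz(c,*W(379,250),75),wz(c,*W(313,186),75),wz(c,*W(313,315),75))
E
```

```text
foot [615.1 212.5  10. ] [614.4 296.1  10. ] [573.  253.4  10. ]
rim [614.7 225.1  75. ] [614.2 285.1  75. ] [585.5 254.5  75. ] [644.8 255.4  75. ]
```

Call:
step_arm:
  moves: "0.066 0.071 0 0 0;0.066 0.071 0 0 0;0.066 0.071 0.06 0 0;0.066 0.071 0.12 0 0;0.066 0.071 0.18 0 0;0.066 0.071 0.24 0 0;0.066 0.071 0.29 0 0;0.066 0.071 0.312 0 0;0.066 0.071 0.312 0 0;0.066 0.071 0.312 0 0"

```text
time_s: 14.15
ee_pos: [615.7, 253.5, 182.7]
eef_rot: [[-1.0, 0.001, 0.002], [0.001, 1.0, 0.0], [-0.002, 0.0, -1.0]]
contact_force: [-0.3, 0.4, -1.5]
opening: 17.6
grasp_force: 61.1
```

Call:
step_arm:
  moves: "0 0 0.003 0 0;0 0 0.006 0 0;0 0 0.009 0 0;0 0 0.009 0 0"

```text
time_s: 14.65
ee_pos: [615.1, 253.2, 177.8]
eef_rot: [[-1.0, 0.001, -0.0], [0.001, 1.0, -0.0], [0.0, -0.0, -1.0]]
contact_force: [0.7, -0.3, -0.4]
opening: 17.1
grasp_force: 61.1
```

Call:
step_arm:
  moves: "0 0 0.003 0 0;0 0 0.006 0 0;0 0 0.006 0 0"

```text
time_s: 15.02
ee_pos: [615.3, 253.3, 175.9]
eef_rot: [[-1.0, 0.001, 0.001], [0.001, 1.0, 0.0], [-0.001, 0.0, -1.0]]
contact_force: [-0.5, 0.2, 2.0]
opening: 17.2
grasp_force: 61.5
```

Call:
step_arm:
  moves: "0 0 0.0025 0 0;0 0 0.0025 0 0"

```text
time_s: 15.28
ee_pos: [615.4, 253.4, 175.9]
eef_rot: [[-1.0, 0.001, 0.002], [0.001, 1.0, 0.0], [-0.002, 0.0, -1.0]]
contact_force: [-1.8, -0.2, 5.5]
opening: 17.5
grasp_force: 62.3
```

Contact. Stroke up 64 mm to the mouth and down again.

Call:
step_arm:
  moves: "0 0 -0.05 0 0;0 0 -0.1 0 0;0 0 -0.14 0 0;0 0 -0.162 0 0;0 0 -0.162 0 0;0 0 -0.162 0 0;0 0 -0.12 0 0;0 0 -0.08 0 0;0 0 -0.04 0 0;0 0 -0.015 0 0;0 0 -0.01 0 0"

```text
time_s: 16.65
ee_pos: [614.7, 253.1, 177.2]
eef_rot: [[-1.0, 0.001, -0.002], [0.001, 1.0, -0.0], [0.002, -0.0, -1.0]]
contact_force: [0.3, -0.0, -0.3]
opening: 17.6
grasp_force: 61.0
```

Call:
step_arm:
  moves: "0 0 0.004 0 0;0 0 0.008 0 0;0 0 0.01 0 0;0 0 0.01 0 0;0 0 0.01 0 0"

```text
time_s: 17.27
ee_pos: [615.7, 253.4, 175.9]
eef_rot: [[-1.0, 0.001, 0.002], [0.001, 1.0, 0.0], [-0.002, 0.0, -1.0]]
contact_force: [-0.4, -0.1, 6.2]
opening: 17.3
grasp_force: 62.0
```

Call:
step_arm:
  moves: "0 0 -0.1 0 0;0 0 -0.2 0 0;0 0 -0.325 0 0;0.149 -0.2 -0.325 0 0;0.149 -0.3 -0.325 0 0;0.149 -0.565 -0.325 0 0;0.149 -0.565 -0.325 0 0;0.149 -0.565 -0.325 0 0;0.149 -0.565 -0.2 0 0;0.149 -0.565 -0.1 0 0;0.149 -0.565 -0.095 0 0;0.149 -0.565 -0.095 0 0"

```text
time_s: 18.77
ee_pos: [556.0, 27.9, 213.7]
eef_rot: [[-1.0, 0.001, 0.001], [0.001, 1.0, -0.0], [-0.001, -0.0, -1.0]]
contact_force: [0.3, 0.4, -0.7]
opening: 17.3
grasp_force: 61.0
```

```bash
python3 - <<'E'
from h import *
s=telemetry.sense(); print(s['ee_pos'],s['contact_force'],s['eef_rot'][:,2])
c=cap('wrist'); f=cv2.resize(c['frame'][180:330,220:340],None,fx=4,fy=4,interpolation=cv2.INTER_CUBIC)
cv2.imwrite('pics/w4.png',f)
E
```

```text
[556.00301367  27.94246501 213.72948564] [ 0.33492285  0.44324213 -0.6920518 ] [ 1.49078390e-03 -1.30204553e-05 -9.99998889e-01]
```

View pics/w4.png

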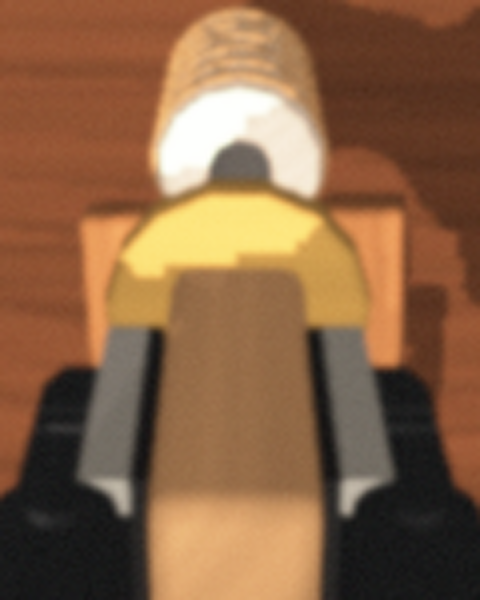

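The brush is lined up with the rack (foot centre at crop x 245, stem at 241). Now I'll slide it in and check before lowering.

Call:
step_arm:
  moves: "-0.05 0.001 0 0 0;-0.1 0.002 0 0 0;-0.15 0.003 0 0 0;-0.2 0.004 0 0 0;-0.249 0.005 0 0 0;-0.249 0.005 0 0 0;-0.249 0.005 0 0 0"

```text
time_s: 19.7
ee_pos: [654.7, 29.4, 213.6]
eef_rot: [[-1.0, 0.001, 0.001], [0.001, 1.0, -0.0], [-0.001, -0.0, -1.0]]
contact_force: [-0.7, -0.5, -0.6]
opening: 17.4
grasp_force: 61.1
```

Call:
step_arm:
  moves: "0 0 0.01 0 0;0 0 0.02 0 0;0 0 0.026 0 0;0 0 0.03 0 0;0 0 0.03 0 0"

```text
time_s: 20.32
ee_pos: [654.6, 29.2, 201.0]
eef_rot: [[-1.0, 0.001, -0.0], [0.001, 1.0, -0.0], [0.0, -0.0, -1.0]]
contact_force: [-1.9, 0.0, 2.9]
opening: 17.1
grasp_force: 61.3
```

Call:
step_arm:
  moves: "0 0 0 0 1;0 0 0 0 1;0 0 0 0 1;0 0 0 0 1;0 0 0 0 1;0 0 0 0 1;0 0 -0.1 0 1;0 0 -0.2 0 1;0 0 -0.35 0 1;0 0 -0.35 0 1;0.2 0 -0.35 0 1;0.2 0 -0.35 0 1"
  force: 25

```text
time_s: 21.82
ee_pos: [571.3, 29.8, 338.3]
eef_rot: [[-1.0, 0.001, -0.005], [0.001, 1.0, 0.001], [0.005, 0.001, -1.0]]
contact_force: [0.1, -0.7, 0.3]
opening: 85.6
grasp_force: 0.0
```

```bash
python3 - <<'E'
from h import *
s=telemetry.sense(); print(s['time_s'],s['ee_pos'],s['opening'])
c=cap('wrist','w5.png')
E
```

```text
21.825 [571.25114596  29.78725143 338.32018571] 85.57275313878534
```

View pics/w5.png

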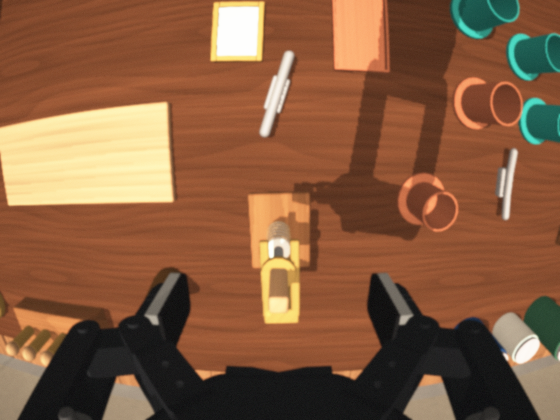

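The brush hangs in the fork at (279,265). The short measure's foot runs from x=398 with top near y=174.

```bash
python3 - <<'E'
from h import *
c=load('wrist')
print('short foot left',wz(c,398,199,10),'top',wz(c,423,174,10),'rim right',wz(c,459,212,75),'rim bottom',wz(c,440,231,75))
print('mid foot left',wz(c,454,104,10),'top',wz(c,480,78,10),'rim R',wz(c,523,103,92))
E
```

```text
short foot left [615.3 212.5  10. ] top [574.9 251.3  10. ] rim right [616.  286.1  75. ] rim bottom [644.3 258.5  75. ]
mid foot left [462.1 299.   10. ] top [413.4 348.7  10. ] rim R [449.7 373.2  92. ]
```

Call:
step_arm:
  moves: "-0.101 0.561 0 0 1;-0.101 0.561 0 0 1;-0.101 0.561 0 0 1;-0.101 0.561 0 0 1;-0.101 0.561 0 0 1;-0.101 0.561 0.2 0 1;-0.101 0.561 0.35 0 1;-0.101 0.561 0.4 0 1;-0.101 0.561 0.4 0 1"

```text
time_s: 23.0
ee_pos: [613.6, 252.0, 176.6]
eef_rot: [[-1.0, 0.003, -0.008], [0.003, 1.0, -0.002], [0.008, -0.002, -1.0]]
contact_force: [0.1, 0.3, 1.5]
opening: 85.4
grasp_force: 0.0
```

```bash
python3 - <<'E'
from h import *
s=telemetry.sense(); print(s['time_s'],s['ee_pos'],s['opening'])
c=cap('wrist'); cv2.imwrite('pics/w6.png',cv2.resize(c['frame'][100:400,130:430],None,fx=2,fy=2,interpolation=cv2.INTER_CUBIC))
E
```

```text
23.0 [613.58622307 251.98818513 176.58465493] 85.42770714579572
```

View pics/w6.png

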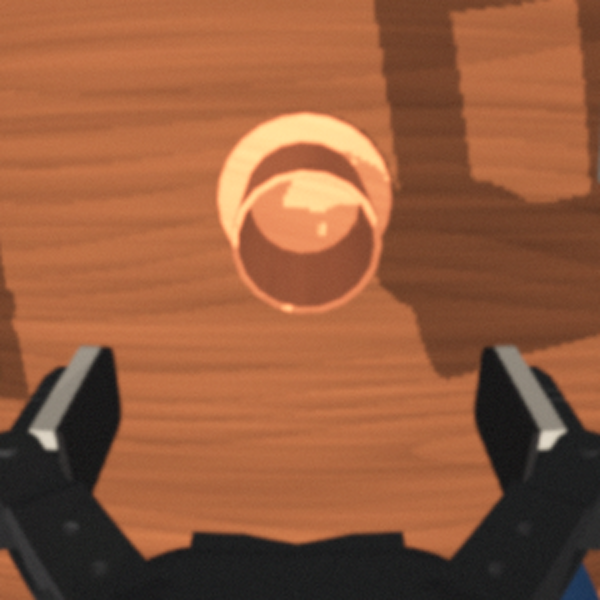

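```bash
python3 - <<'E'
from h import *
c=load('wrist'); W=lambda x,y:(130+x/2,100+y/2)
print(telemetry.sense()['ee_pos'])
print('foot',wz(c,*W(217,195),10),wz(c,*W(391,195),10),wz(c,*W(305,112),10))
print('rim',wz(c,*W(233,245),75),wz(c,*W(382,245),75),wz(c,*W(307,170),75),wz(c,*W(307,312),75))
E
```

```text
[615.31243668 252.53695662 179.6499715 ]
foot [613.  212.1  10. ] [613.2 295.4  10. ] [573.5 254.2  10. ]
rim [616. 226.  75.] [616.1 283.1  75. ] [586.8 254.3  75. ] [644.2 254.4  75. ]
```

Call:
step_arm:
  moves: "0 0.004 0.1 0 1;0 0.004 0.2 0 1;0 0.004 0.3 0 1;0 0.004 0.337 0 1;0 0.004 0.337 0 1;0 0.004 0.337 0 1"

```text
time_s: 23.8
ee_pos: [617.4, 255.6, 48.3]
eef_rot: [[-1.0, 0.002, 0.004], [0.002, 1.0, 0.001], [-0.004, 0.001, -1.0]]
contact_force: [0.6, -0.2, -0.1]
opening: 85.1
grasp_force: 0.0
```

Call:
step_arm:
  moves: "0 0 0 0 0.6;0 0 0 0 0.6;0 0 0 0 0.5;0 0 0 0 0.4;0 0 0 0 0.3;0 0 0 0 0.2;0 0 0 0 0.2"
  force: 25

```text
time_s: 24.68
ee_pos: [616.3, 255.3, 47.3]
eef_rot: [[-1.0, 0.001, 0.002], [0.001, 1.0, 0.0], [-0.002, 0.0, -1.0]]
contact_force: [-1.6, -1.1, 6.2]
opening: 56.6
grasp_force: 27.1
```

Gripped (56.6 mm). Lift and check.

Call:
step_arm:
  moves: "0 0 -0.03 0 0.2;0 0 -0.06 0 0.2;0 0 -0.12 0 0.2;0 0 -0.2 0 0.2;0 0 -0.28 0 0.2;0 0 -0.3 0 0.2;0 0 -0.3 0 0.2"

```text
time_s: 25.55
ee_pos: [615.5, 255.3, 165.9]
eef_rot: [[-1.0, 0.001, 0.001], [0.001, 1.0, 0.0], [-0.001, 0.0, -1.0]]
contact_force: [-0.5, 0.8, -3.4]
opening: 56.6
grasp_force: 27.8
```

Call:
step_arm:
  moves: "0.1 -0.05 0 0 0.2;0.2 -0.1 0 0 0.2;0.3 -0.15 0 0 0.2;0.34 -0.25 0 0 0.2;0.34 -0.35 0 0 0.2;0.34 -0.45 0 0 0.2;0.34 -0.55 0 0 0.2;0.34 -0.65 0 0 0.2;0.34 -0.75 0 0 0.2;0.34 -0.85 0 0 0.2;0.34 -0.95 0 0 0.2;0.34 -0.95 0 0 0.2"

```text
time_s: 27.05
ee_pos: [478.3, -126.8, 164.2]
eef_rot: [[-1.0, 0.005, -0.002], [0.005, 1.0, 0.0], [0.002, 0.0, -1.0]]
contact_force: [-0.9, -0.2, -1.8]
opening: 56.3
grasp_force: 28.0
```

Call:
step_arm:
  moves: "-0.05 -0.12 0 0 0.2;-0.1 -0.24 0 0 0.2;-0.16 -0.36 0 0 0.2;-0.16 -0.48 0 0 0.2;-0.16 -0.5625 0 0 0.2;-0.16 -0.5625 0 0 0.2;-0.16 -0.5625 0.08 0 0.2;-0.16 -0.5625 0.16 0 0.2;-0.16 -0.5625 0.22 0 0.2;-0.16 -0.5625 0.24 0 0.2;-0.16 -0.5625 0.24 0 0.2;-0.16 -0.5625 0.24 0 0.2"

```text
time_s: 28.55
ee_pos: [543.4, -349.7, 70.9]
eef_rot: [[-1.0, 0.001, 0.001], [0.001, 1.0, -0.001], [-0.001, -0.001, -1.0]]
contact_force: [-0.4, 0.3, -2.3]
opening: 56.6
grasp_force: 28.4
```

Call:
step_arm:
  moves: "0 0 0.005 0 0.2;0 0 0.01 0 0.2;0 0 0.01 0 0.2"

```text
time_s: 28.92
ee_pos: [542.6, -349.6, 65.7]
eef_rot: [[-1.0, 0.002, -0.0], [0.002, 1.0, 0.0], [0.0, 0.0, -1.0]]
contact_force: [0.4, 0.9, -2.4]
opening: 56.9
grasp_force: 28.4
```

Call:
step_arm:
  moves: "0 0 0.004 0 0.2;0 0 0.007 0 0.2;0 0 0.007 0 0.2"

```text
time_s: 29.3
ee_pos: [542.6, -349.6, 62.7]
eef_rot: [[-1.0, 0.001, -0.0], [0.001, 1.0, 0.0], [0.0, 0.0, -1.0]]
contact_force: [-0.3, 0.9, -3.0]
opening: 56.3
grasp_force: 28.4
```

Call:
step_arm:
  moves: "0 0 0.003 0 0.2;0 0 0.003 0 0.2"

```text
time_s: 29.55
ee_pos: [543.0, -349.7, 62.4]
eef_rot: [[-1.0, 0.001, 0.001], [0.001, 1.0, -0.0], [-0.001, -0.0, -1.0]]
contact_force: [-0.2, 1.9, 2.4]
opening: 56.3
grasp_force: 28.7
```

Call:
step_arm:
  moves: "0 0 0 0 0.8;0 0 0 0 1;0 0 0 0 1;0 0 0 0 1;0 0 0 0 1;0 0 -0.1 0 1;0 0 -0.2 0 1;0 0 -0.35 0 1;0 0 -0.5 0 1;0 0 -0.5 0 1;0 0 -0.5 0 1"

```text
time_s: 30.92
ee_pos: [542.4, -349.4, 261.4]
eef_rot: [[-1.0, 0.001, -0.0], [0.001, 1.0, 0.0], [0.0, 0.0, -1.0]]
contact_force: [0.5, 0.8, -0.4]
opening: 85.6
grasp_force: 0.0
```

Call:
step_arm:
  moves: "0.1 0.15 0 0 1;0.17 0.3 0 0 1;0.17 0.45 0 0 1;0.17 0.6 0 0 1;0.17 0.75 0 0 1;0.17 0.9 0 0 1;0.17 1 0 0 1;0.17 1 0 0 1"

```text
time_s: 31.92
ee_pos: [473.7, 53.3, 259.7]
eef_rot: [[-1.0, -0.003, -0.004], [-0.003, 1.0, 0.001], [0.004, 0.001, -1.0]]
contact_force: [0.2, -0.6, -0.1]
opening: 85.4
grasp_force: 0.0
```

Call:
step_arm:
  moves: "0.048 0.15 0 0 1;0.048 0.3 0 0 1;0.048 0.45 0 0 1;0.048 0.6 0 0 1;0.048 0.7275 0 0 1;0.048 0.7275 0 0 1;0.048 0.7275 0.1 0 1;0.048 0.7275 0.2 0 1;0.048 0.7275 0.2 0 1;0.048 0.7275 0.2 0 1"

```text
time_s: 33.17
ee_pos: [457.4, 340.6, 182.5]
eef_rot: [[-1.0, 0.003, 0.001], [0.003, 1.0, -0.0], [-0.001, -0.0, -1.0]]
contact_force: [-0.3, -0.1, -1.0]
opening: 85.3
grasp_force: 0.0
```

```bash
python3 - <<'E'
from h import *
s=telemetry.sense(); print(s['time_s'],s['ee_pos'],s['opening'])
c=cap('wrist'); cv2.imwrite('pics/w7.png',cv2.resize(c['frame'][100:400,130:430],None,fx=2,fy=2,interpolation=cv2.INTER_CUBIC))
E
```

```text
33.175 [457.38383045 340.61492801 182.54000829] 85.25713260869946
```

View pics/w7.png

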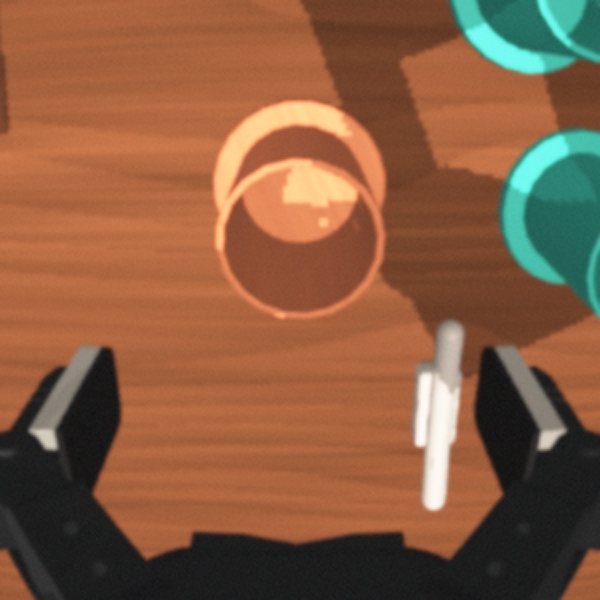

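The middle measure's rim spans crop x 218–384, centred at (301,238). A cleat's end is at (451,322). I'll compute the offsets and the clearance to the cleat.

```bash
python3 - <<'E'
from h import *
c=load('wrist'); W=lambda x,y:(130+x/2,100+y/2)
print('foot',wz(c,*W(214,183),10),wz(c,*W(386,183),10),wz(c,*W(300,99),10))
print('rim',wz(c,*W(217,240),92),wz(c,*W(385,240),92),wz(c,*W(301,157),92),wz(c,*W(301,319),92))
print('cleat end',wz(c,*W(451,320),17))
E
```

```text
foot [453.7 299.1  10. ] [454.  382.6  10. ] [413.2 340.9  10. ]
rim [454.8 310.2  92. ] [455.  371.5  92. ] [424.2 340.9  92. ] [486.7 340.8  92. ]
cleat end [525. 419.  17.]
```

Call:
step_arm:
  moves: "0.005 0.001 0.1 0 1;0.005 0.001 0.2 0 1;0.005 0.001 0.28 0 1;0.005 0.001 0.306 0 1;0.005 0.001 0.306 0 1;0.005 0.001 0.306 0 1"

```text
time_s: 33.98
ee_pos: [455.8, 342.5, 61.2]
eef_rot: [[-1.0, 0.001, 0.003], [0.001, 1.0, 0.001], [-0.003, 0.001, -1.0]]
contact_force: [0.2, 1.6, 0.1]
opening: 85.5
grasp_force: 0.0
```

Call:
step_arm:
  moves: "0 0 0 0 0.6;0 0 0 0 0.6;0 0 0 0 0.5;0 0 0 0 0.4;0 0 0 0 0.3;0 0 0 0 0.2;0 0 0 0 0.2"
  force: 25

```text
time_s: 34.85
ee_pos: [455.2, 342.1, 60.7]
eef_rot: [[-1.0, 0.001, 0.002], [0.001, 1.0, 0.001], [-0.002, 0.001, -1.0]]
contact_force: [-0.5, -0.6, 5.9]
opening: 62.7
grasp_force: 26.3
```

Call:
step_arm:
  moves: "0 0 -0.03 0 0.2;0 0 -0.06 0 0.2;0 0 -0.12 0 0.2;0 0 -0.2 0 0.2;0 0 -0.28 0 0.2;0 0 -0.35 0 0.2;0 0 -0.35 0 0.2"

```text
time_s: 35.72
ee_pos: [455.8, 342.6, 202.2]
eef_rot: [[-1.0, 0.001, 0.005], [0.001, 1.0, 0.003], [-0.005, 0.003, -1.0]]
contact_force: [-0.1, -0.5, -4.0]
opening: 62.4
grasp_force: 28.4
```

Call:
step_arm:
  moves: "-0.03 -0.1 0 0 0.2;-0.06 -0.2 0 0 0.2;-0.06 -0.3 0 0 0.2;-0.06 -0.4 0 0 0.2;-0.06 -0.5 0 0 0.2;-0.06 -0.6 0 0 0.2;-0.06 -0.7 0 0 0.2;-0.06 -0.8 0 0 0.2;-0.06 -0.9 0 0 0.2;-0.06 -0.95 0 0 0.2;-0.06 -0.95 0 0 0.2"

```text
time_s: 37.1
ee_pos: [477.2, -39.2, 198.1]
eef_rot: [[-1.0, 0.004, -0.002], [0.004, 1.0, 0.001], [0.002, 0.001, -1.0]]
contact_force: [0.2, 1.1, -3.2]
opening: 62.0
grasp_force: 28.9
```

Call:
step_arm:
  moves: "-0.05 -0.12 0 0 0.2;-0.1 -0.24 0 0 0.2;-0.157 -0.36 0 0 0.2;-0.157 -0.455 0 0 0.2;-0.157 -0.455 0 0 0.2;-0.157 -0.455 0.1 0 0.2;-0.157 -0.455 0.2 0 0.2;-0.157 -0.455 0.27 0 0.2;-0.157 -0.455 0.29 0 0.2;-0.157 -0.455 0.29 0 0.2;-0.157 -0.455 0.29 0 0.2"

```text
time_s: 38.48
ee_pos: [541.4, -220.4, 84.7]
eef_rot: [[-1.0, 0.001, 0.002], [0.001, 1.0, -0.001], [-0.002, -0.001, -1.0]]
contact_force: [0.5, 0.3, -2.6]
opening: 62.3
grasp_force: 29.5
```

Call:
step_arm:
  moves: "0 0 0.005 0 0.2;0 0 0.01 0 0.2;0 0 0.015 0 0.2;0 0 0.018 0 0.2;0 0 0.018 0 0.2"

```text
time_s: 39.1
ee_pos: [540.4, -220.3, 76.0]
eef_rot: [[-1.0, 0.001, -0.0], [0.001, 1.0, 0.0], [0.0, 0.0, -1.0]]
contact_force: [0.2, -0.8, -2.2]
opening: 61.9
grasp_force: 29.5
```

Call:
step_arm:
  moves: "0 0 0.003 0 0.2;0 0 0.003 0 0.2"

```text
time_s: 39.35
ee_pos: [540.6, -220.4, 75.8]
eef_rot: [[-1.0, 0.001, 0.0], [0.001, 1.0, -0.0], [-0.0, -0.0, -1.0]]
contact_force: [-2.7, 0.8, 4.2]
opening: 62.4
grasp_force: 29.8
```

Call:
step_arm:
  moves: "0 0 0 0 0.8;0 0 0 0 1;0 0 0 0 1;0 0 0 0 1;0 0 0 0 1;0 0 -0.1 0 1;0 0 -0.2 0 1;0 0 -0.35 0 1;0 0 -0.5 0 1;0.3 0.4 -0.5 0 1;0.3 0.4 -0.5 0 1;0.3 0.4 -0.5 0 1"

```text
time_s: 40.85
ee_pos: [426.9, -68.8, 275.0]
eef_rot: [[-1.0, 0.002, 0.001], [0.002, 1.0, 0.0], [-0.001, 0.0, -1.0]]
contact_force: [0.2, 0.2, 0.7]
opening: 85.4
grasp_force: 0.0
```

Call:
step_arm:
  moves: "0 0.6 0 0 1;0 0.6 0 0 1;0 0.6 0 0 1;0 0.6 0 0 1;0 0.6 0 0 1;0 0.6 0 0 1;0 0.6 0 0 1"

```text
time_s: 41.72
ee_pos: [428.7, 168.7, 274.9]
eef_rot: [[-1.0, 0.003, -0.0], [0.003, 1.0, -0.0], [0.0, -0.0, -1.0]]
contact_force: [0.3, -0.6, 0.6]
opening: 85.8
grasp_force: 0.0
```

```bash
python3 - <<'E'
from h import *
s=telemetry.sense(); print(s['time_s'],s['ee_pos'],s['opening'])
a=cap('scene'); b=cap('top')
A=cv2.resize(a['frame'][130:330,60:420],(800,444),interpolation=cv2.INTER_CUBIC)[:,:]
B=cv2.resize(b['frame'][120:260,270:500],(256,156)); 
A=np.vstack([A,np.zeros((156,800,3),np.uint8)]); A[444:600,:256]=B
cv2.imwrite('pics/fin.png',A)
E
```

```text
41.725 [428.66724327 168.71613649 274.8510619 ] 85.75194280504297
```

View pics/fin.png

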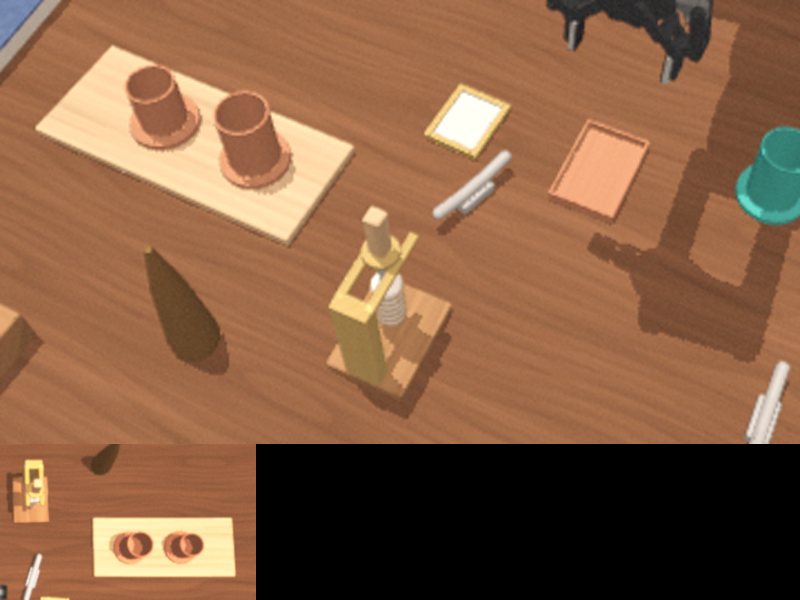

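Both measures stand upright and fully on the plinth (at (165,110) and (255,140)), and the brush hangs by its collar in the fork at (380,255). I'm handing in.

```bash
python3 -c "
from cell import hand_in; print(hand_in())"
```

```text
the job is handed in; nothing more can be done
None
```

I brushed out the middle measure and then the short one (the tall was absent), hung the brush back in the rack's fork, stood both measures upright on the plinth, and handed the job in at about 42 s.

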